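Line up the heel blocks by size on the rack

ROBOT

A 6-joint arm with a two-finger parallel gripper is mounted at the origin on the work surface. World frame = base frame: x ahead of the robot, y to its left, z up, the work surface at z = 0. Lengths are in mm, angles in rad, forces in N, time in s.
With the tool pointing down it reaches from about 275 to 750 mm from the base axis. Payload 10.2 kg.
Tool frame: the origin (TCP) lies at the very end of the fingers, on their centre line; the grasp point (between the pads) lies 19 mm behind it; z points along the fingers, y is the line along which they close (so a half turn about z gives the same grasp; the last joint's range is limited). The gripper opens to 85 mm and grips with 20 to 120 N. Pads are 22 mm wide; open, the fingers measure 114 mm over their backs; the gripper's body (76 mm by 85 mm) begins 54 mm behind the grasp point. The pads swing forward as they close: fully open they stand 13 mm farther back than shut.
Start: joints at [-1.486, 0.313, 1.498, -0, 1.331, -0.223], TCP at [159.043, -500.337, 231.294] pointing down, gripper open.
Joint ranges: [-2.94, 2.94], [-0.97, 2.17], [0.19, 2.56], [-1.23, 4.37], [0.02, 3.11], [-2.88, 2.88]. Speed limits (rad/s): [2.39, 2.39, 3.01, 3.14, 3.14, 3.14].

INTERFACE

Orientations are given as a unit quaternion [w, x, y, z].
In Python, from rig import * gives the robot as it stands. The module is installed in compiled form; this text tells all that it offers.
- The arm moves only by the shell command python3 -m crank 'ROWS' [FORCE]. ROWS is JSON, a list that holds one entry, the list of rows, each a list of 7 numbers: the shift along the tool's x, y, z in units of 25 mm (1.0 is 25 mm), then the turn, a rotation vector about the tool's x, y, z in units of 8 degrees (1.0 is 8 degrees), then the finger opening in mm, from 0 to 85.4. A call has exactly 8 rows; each row shifts and turns the commanded pose from where the row before left it, along the tool's axes as they then stand; what a row does not reach is not made up. A row lasts 1/10 s, in which the tool goes at most 50 mm and 8.59 degrees, less where a joint would pass 70% of its speed; a pose out of reach is approached as far as the arm can. A call is refused whole if a number of a shift passes 1 or a number of a turn 1, either way. A call with a gripper value outside its range is refused whole. The fingers move at their own pace and stop on an object; FORCE is the grip in N (left out, the last holds). Time passes only in rows, so rows that do not move let the fingers close, or fill a call up. It gives the time, the measured TCP pose, the force, the opening and the grip force at its end, in the units of the state.
- sense(): the state, without advancing time (a new reading comes with each control period).
- capture(name): name is "scene" or "top"; returns the picture (420x560x3 uint8, blue, green, red); there is no depth.
- camera_model(name): a dict with "fx", "fy", "cx", "cy" (pixels), "world_from_camera" (4x4, takes a point from camera to world coordinates). Camera axes: x right, y up, looking along -z (the intrinsics and any distortion apply to the point x, -y, -z); pixel columns grow to the right and rows downward; lengths in mm; the calibration is good to about 2 mm. A picture is of the moment at which its call begins. camera_model takes no time and is no camera call.
- finish_job(): hands the job in; it is judged then, once.
The state is a dict: "time_s": time; "joints": joint angles; "dq": joint speeds; "tau": joint torques, N m; "eef_pos": TCP position; "ee_rot": TCP orientation; "force": force on the tool from outside, world axes, zero at the start; "wrist_torque": the same for the moment, N m; "grip_width": opening from 0.0 (shut) to 1.0 (fully open); "grip_force": force on a finger pad.
Only numpy, scipy, OpenCV 4.12 (cv2) and the standard library are available. Lean on these libraries where they do the work, as an engineer would, in place of code of your own. Each camera call takes 0.05 s, during which the arm holds its last target. There are 200 camera calls.

TASK

Line up the four shoe heel blocks on the rack in order of size, each standing upright in the middle of its own mark plate: the smallest on the mark beside the upright end stop, growing away from it to the largest at the far end. The smallest is still seated in the mould: press the mould's ejector lever down until the heel has risen fully, then take it out.

Things in the scene. Friction and masses are not known exactly. Their poses are not given: they have to be found in the camera images.
- heel_1: Smallest of four loose D-shaped shoe heels, dark brown leather on a black rubber foot, 46 x 36 x 26 mm (x, y, z), 50 g +-30 %. Sides flat: grip across y. Origin: centre of underside; +x to the round back. Starts in the mould's pocket (1.5 mm play), top flush at 38 mm, underside 12 mm above the table: no grip until ejected 18 mm straight up (it stays up, foot 8 mm in the pocket).
- heel_2: Second smallest of four loose D-shaped shoe heels, dark brown leather on a black rubber foot, 52 x 42 x 38 mm (x, y, z), 70 g +-30 %. Sides flat: grip across y. Origin: centre of underside; +x to the round back. Starts upright on the table.
- heel_3: Second largest of four loose D-shaped shoe heels, dark brown leather on a black rubber foot, 58 x 48 x 50 mm (x, y, z), 100 g +-30 %. Sides flat: grip across y. Origin: centre of underside; +x to the round back. Starts upright on the table.
- heel_4: Largest of four loose D-shaped shoe heels, dark brown leather on a black rubber foot, 64 x 54 x 62 mm (x, y, z), 130 g +-30 %. Sides flat: grip across y. Origin: centre of underside; +x to the round back. Starts upright on the table.
- mark_a: End mark in a straight row of four equal dark steel plates, a-b-c-d towards their own +y (along the row), 66 x 66 x 2 mm, 90 mm pitch, fixed on a wooden rack board. Origin: centre of its underside, 15 mm above the table; its top is 17 mm above the table. A blue fence 30 mm high runs along the far side, 38 mm from the plates' centres.
- mark_b: Second mark in a straight row of four equal dark steel plates, a-b-c-d towards their own +y (along the row), 66 x 66 x 2 mm, 90 mm pitch, fixed on a wooden rack board. Origin: centre of its underside, 15 mm above the table; its top is 17 mm above the table. A blue fence 30 mm high runs along the far side, 38 mm from the plates' centres.
- mark_c: Third mark in a straight row of four equal dark steel plates, a-b-c-d towards their own +y (along the row), 66 x 66 x 2 mm, 90 mm pitch, fixed on a wooden rack board. Origin: centre of its underside, 15 mm above the table; its top is 17 mm above the table. A blue fence 30 mm high runs along the far side, 38 mm from the plates' centres.
- mark_d: Other end mark in a straight row of four equal dark steel plates, a-b-c-d towards their own +y (along the row), 66 x 66 x 2 mm, 90 mm pitch, fixed on a wooden rack board. Origin: centre of its underside, 15 mm above the table; its top is 17 mm above the table. A blue fence 30 mm high runs along the far side, 38 mm from the plates' centres.
- end_stop: End stop of the rack: upright round steel post with a cap, 26 mm wide, 78 mm tall, on a 50 x 36 mm foot, fixed at one end of the row, 77 mm from the centre of the nearest mark. It may stand beside mark a or mark d; the other end has only a flat black pad. Origin: centre of the foot's underside, on the board.
- lever_pad (a point): Top centre of the ejector lever's black pad, 34 x 40 mm, on the robot side of the mould (fixed aluminium block 80 x 96 x 38 mm, pocket in its top), 107 mm from the pocket's centre. Starts 44 mm up, sloping slightly. Press straight down with about 5 N: it stops 22 mm lower, heel fully up; both stay there. x points to the mould, y along the hinge.
Things that resemble listed ones, but are neither listed nor needed, are in the scene too. What is shaped like the heel_2 but green, pink or purple is not meant.

How it is judged (in metres and radians):
On the way:
1. the ejector has raised the smallest heel fully (by about 15 mm or more), upright in the mould, with no finger touching it (height (world z) of heel_1 between 0.026 and 0.034 m and distance of heel_1 from where it was at the start of the episode below 0.024 m and angle between heel_1's own z axis and vertical below 0.2 rad and contact force between the fingers and heel_1 below 0.1 N), for 0.2 s.
At the end, for the whole second after the job is handed in: Every heel stands upright (within 0.12 rad) and at rest on its own mark, its centre within 13 mm of the mark's centre, released; in order of size with the smallest on the mark next to the end stop and the largest on the mark farthest from it (((horizontal distance between end_stop and mark_a below 0.12 m and horizontal distance between heel_1 and mark_a below 0.013 m and z of heel_1 in the frame of mark_a between -0.002 and 0.006 m and horizontal distance between heel_2 and mark_b below 0.013 m and z of heel_2 in the frame of mark_b between -0.002 and 0.006 m and horizontal distance between heel_3 and mark_c below 0.013 m and z of heel_3 in the frame of mark_c between -0.002 and 0.006 m and horizontal distance between heel_4 and mark_d below 0.013 m and z of heel_4 in the frame of mark_d between -0.002 and 0.006 m) or (horizontal distance between end_stop and mark_d below 0.12 m and horizontal distance between heel_1 and mark_d below 0.013 m and z of heel_1 in the frame of mark_d between -0.002 and 0.006 m and horizontal distance between heel_2 and mark_c below 0.013 m and z of heel_2 in the frame of mark_c between -0.002 and 0.006 m and horizontal distance between heel_3 and mark_b below 0.013 m and z of heel_3 in the frame of mark_b between -0.002 and 0.006 m and horizontal distance between heel_4 and mark_a below 0.013 m and z of heel_4 in the frame of mark_a between -0.002 and 0.006 m)) and angle between each of heel_1, heel_2, heel_3, heel_4's own z axis and vertical below 0.12 rad and linear speed of each of heel_1, heel_2, heel_3, heel_4 below 0.01 m/s and angular speed of each of heel_1, heel_2, heel_3, heel_4 below 0.1 rad/s and contact force between the fingers and heel_1 below 0.1 N and contact force between the fingers and heel_2 below 0.1 N and contact force between the fingers and heel_3 below 0.1 N and contact force between the fingers and heel_4 below 0.1 N); the robot touches nothing.
It also fails if it takes over 112 s, if anything falls off the work surface, if the arm or the gripper's body presses on something with over 40 N, if the wrist force passes 120 N, or if a joint passes its speed limit or range.

## Working session

There is one attempt and no reset: what is moved stays moved. The work goes in short steps, Python scripts to look and compute and a shell command to move; the robot and the scene stay as the last step left them, time stands still between calls to the robot, and variables do not carry over. Pictures are saved under pics/ and viewed, at most 14 in all, crops included, and the job is handed in when it is done.

```bash
mkdir -p pics; python3 - <<'E'
from rig import *
import cv2,numpy as np
for n in("scene","top"):
    cv2.imwrite(f"pics/{n}0.png",capture(n)); m=camera_model(n); print(n,{k:(np.round(v,3).tolist() if k!='x' else v) for k,v in m.items()})
s=sense();print(s)
E
```

```text
scene {'fx': 437.002, 'fy': 437.002, 'cx': 271.609, 'cy': 208.448, 'world_from_camera': [[-0.749, -0.538, 0.387, 902.709], [0.663, -0.621, 0.419, 423.119], [0.016, 0.57, 0.821, 910.174], [0.0, 0.0, 0.0, 1.0]]}
top {'fx': 398.262, 'fy': 398.262, 'cx': 286.099, 'cy': 202.443, 'world_from_camera': [[-0.021, 0.996, -0.089, 400.527], [-0.999, -0.024, -0.037, -30.835], [-0.039, 0.088, 0.995, 857.29], [0.0, 0.0, 0.0, 1.0]]}
{'time_s': 0.1, 'joints': array([-1.48638870e+00,  3.13405155e-01,  1.49837884e+00,  1.67595050e-05,
        1.33099887e+00, -2.23382183e-01]), 'dq': array([-0.00034967, -0.00238552, -0.00090038, -0.00115834,  0.00022618,
        0.00010443]), 'tau': array([ 3.06231916e-03, -4.12902725e+01, -2.60139871e+01, -2.07722319e-04,
        3.01442662e-03,  1.33251208e-05]), 'eef_pos': array([ 159.03141577, -500.0872844 ,  230.77994392]), 'ee_rot': array([-5.93107956e-04,  9.88181663e-01,  1.53286159e-01,  4.94383972e-05]), 'force': array([ 0.27172816, -0.60069028, -1.33311365]), 'wrist_torque': array([ 0.03014499,  0.00202805, -0.00266582]), 'grip_force': 0.0, 'grip_width': 0.9984971963510371}
```

View pics/top0.png

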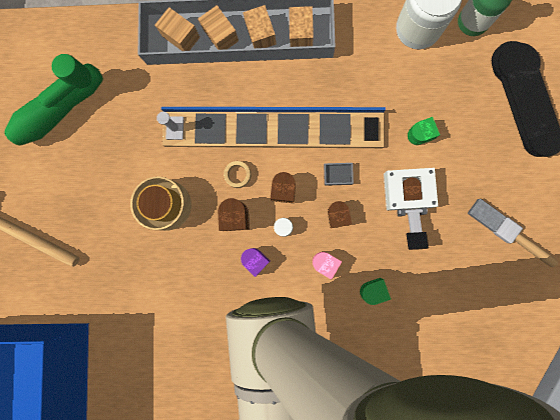

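View pics/scene0.png

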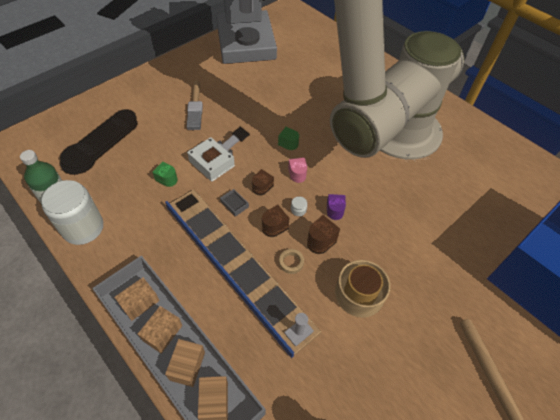

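The top view shows the plates at row ~129 (columns 210, 252, 293 and 335), with the end stop on the left at (172,125). The heels are at (232,214), (284,187) and (340,215), the mould is at (412,188), and the lever pad is at (417,240).

```bash
python3 - <<'E'
import cv2
i=cv2.imread("pics/top0.png")[95:265,150:460]
cv2.imwrite("pics/c1.png",cv2.resize(i,None,fx=2.5,fy=2.5,interpolation=cv2.INTER_CUBIC))
i=cv2.imread("pics/scene0.png")[120:350,160:380]
cv2.imwrite("pics/c2.png",cv2.resize(i,None,fx=2.6,fy=2.6,interpolation=cv2.INTER_CUBIC))
E
```

```text
(no output)
```

View pics/c1.png

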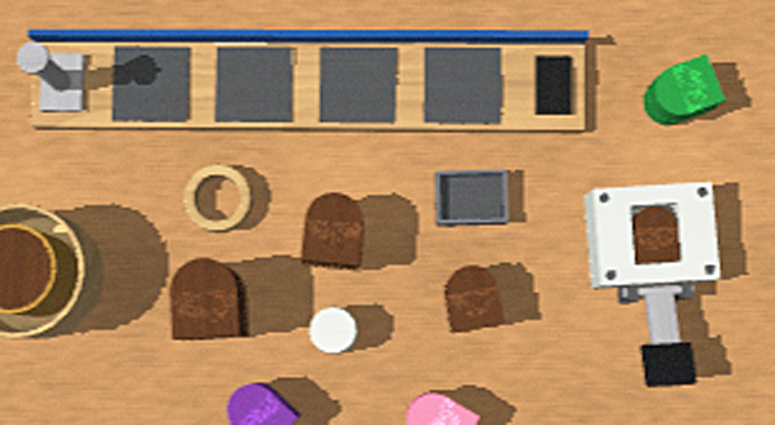

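View pics/c2.png

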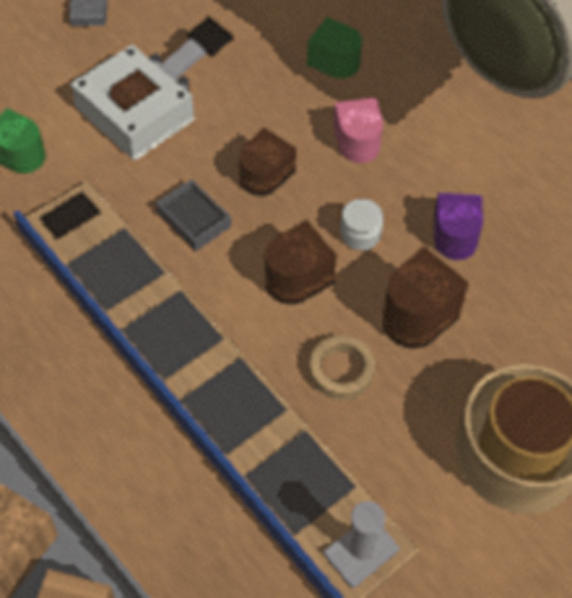

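The crops confirm this. The round backs point toward world +x (image up) with slight yaw, the end stop is at the +y end, and the heels grow from heel_2 (right) through heel_3 (middle) to heel_4 (left).

```bash
cat > h.py <<'E'
from rig import *
import cv2,numpy as np
def ray(n,uv,z):
    m=camera_model(n);T=np.array(m["world_from_camera"]);uv=np.atleast_2d(uv).astype(float)
    d=np.c_[(uv[:,0]-m["cx"])/m["fx"],-(uv[:,1]-m["cy"])/m["fy"],-np.ones(len(uv))]@T[:3,:3].T
    return (T[:3,3]+d*((z-T[2,3])/d[:,2])[:,None])[:,:2]
def rect(mask,off,z,n="top",label=""):
    c=max(cv2.findContours(mask,cv2.RETR_EXTERNAL,cv2.CHAIN_APPROX_NONE)[0],key=cv2.contourArea)[:,0]
    p=ray(n,c+np.array(off),z).astype(np.float32)
    (x,y),s,a=cv2.minAreaRect(p); 
    a=(a+45)%90-45
    b=cv2.boxPoints(((x,y),s,a))
    q=p-p.mean(0); print(label,"c",round(x,1),round(y,1),"size",np.round(s,1),"ang",round(a,1),"px",c.mean(0).round(1)+off)
    return x,y,a
def win(i,u,v,r): return i[v-r:v+r,u-r:u+r],(u-r,v-r)
E
python3 - <<'E'
from h import *
i=cv2.imread("pics/top0.png");h=cv2.cvtColor(i,cv2.COLOR_BGR2HSV)
for u,v in[(232,214),(230,222),(245,218),(258,211),(284,187),(310,180),(340,215),(360,212),(413,185),(412,190),(335,130),(210,118),(310,130),(416,242),(166,118),(163,118),(442,200)]: print((u,v),i[v,u],h[v,u])
def k(mask): return cv2.morphologyEx(mask,cv2.MORPH_OPEN,np.ones((3,3),np.uint8))
brown=cv2.inRange(h,(0,90,30),(14,255,135))
dark=cv2.inRange(h,(0,0,20),(179,60,110))
dbg=np.hstack([brown[95:265,150:460],dark[95:265,150:460]]);cv2.imwrite("pics/dbg.png",cv2.resize(dbg,None,fx=1.28,fy=1.28))
for l,u,v,r,z in(("h4",232,214,24,62),("h3",284,187,22,50),("h2",340,215,20,38),("h1",412,188,12,38)):
    w,o=win(brown,u,v,r);rect(k(w),o,z,label=l)
for l,u,v in(("pS",210,129),("p2",252,129),("p3",293,129),("p4",335,129)):
    w,o=win(dark,u,v,19);rect(k(w),o,17,label=l)
w,o=win(cv2.inRange(i,(0,0,0),(45,45,45)),417,240,18);rect(w,o,43,label="pad")
w,o=win(cv2.inRange(h,(0,0,150),(179,60,255)),411,188,32);rect(k(w),o,38,label="mould")
E
```

```text
(232, 214) [ 44  68 103] [ 12 146 103]
(230, 222) [ 47  71 115] [ 11 151 115]
(245, 218) [25 33 52] [  9 132  52]
(258, 211) [ 57  89 121] [ 15 135 121]
(284, 187) [ 45  64 106] [  9 147 106]
(310, 180) [ 60  95 128] [ 15 135 128]
(340, 215) [28 60 98] [ 14 182  98]
(360, 212) [ 58  89 120] [ 15 132 120]
(413, 185) [ 39  65 100] [ 13 156 100]
(412, 190) [ 48  72 118] [ 10 151 118]
(335, 130) [96 95 90] [95 16 96]
(210, 118) [50 48 48] [120  10  50]
(310, 130) [124 187 231] [ 18 118 231]
(416, 242) [37 33 38] [156  34  38]
(166, 118) [196 194 197] [160   4 197]
(163, 118) [194 195 192] [ 80   4 195]
(442, 200) [ 58  87 118] [ 15 130 118]
h4 c 451.1 107.0 size [58.7 64.5] ang -1.2 px [232.5 215.8]
h3 c 505.8 5.6 size [47.1 59.7] ang -1.4 px [283.6 187.6]
h2 c 448.6 -108.8 size [51.3 44.7] ang 6.9 px [338.6 214.6]
h1 c 497.4 -259.1 size [36.2 45.4] ang -1.4 px [412.1 189.1]
pS c 641.1 162.6 size [65.3 64.3] ang -1.9 px [209.9 128.3]
p2 c 638.2 72.5 size [65. 64.] ang -1.9 px [251.2 128.6]
p3 c 635.4 -17.7 size [64.9 63.8] ang -1.7 px [292.6 128.3]
p4 c 632.5 -108.0 size [64.2 63.6] ang -1.7 px [334.6 128.8]
pad c 390.4 -262.7 size [32.4 38.9] ang 2.9 px [417.  240.2]
mould c 497.2 -255.5 size [ 80.6 104.6] ang 2.1 px [408.4 188.5]
```

View pics/dbg.png

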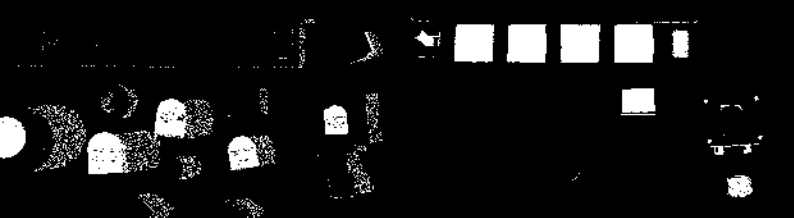

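```bash
cat >> h.py <<'E'
def go(x,y,z,yaw):
    """needed shift in units, tool axes after turning to yaw (deg); turn units"""
    s=sense();w,a,b,c=s["ee_rot"];from scipy.spatial.transform import Rotation as R
    M=R.from_quat([a,b,c,w]).as_matrix();p=s["eef_pos"];cur=np.degrees(np.arctan2(M[1,0],M[0,0]))
    t=np.radians(yaw);d=np.array([x,y,z])-p
    print("t",round(s["time_s"],2),"pos",p.round(1),"yaw",cur.round(2),"tilt",np.degrees(np.arccos(-M[2,2])).round(2),"F",s["force"].round(1),"grip",round(s["grip_width"]*85.4,1),round(s["grip_force"],1))
    print("shift",np.round([(d[0]*np.cos(t)+d[1]*np.sin(t))/25,-(-d[0]*np.sin(t)+d[1]*np.cos(t))/25,-d[2]/25],3),"turn",np.round((cur-yaw)/8,3))
E
python3 -m crank '[[[0,0,0,0,0,1,0],[0,0,0,0,0,0.95,0],[0.96,-0.92,0,0,0,0,0],[0.96,-0.92,0,0,0,0,0],[0.96,-0.92,0,0,0,0,0],[0.96,-0.92,0,0,0,0,0],[0.96,-0.92,0,0,0,0,0],[0.96,-0.92,0,0,0,0,0]]]' 40
python3 -m crank '[[[0.96,-0.92,0.5,0,0,0,0],[0.96,-0.92,1,0,0,0,0],[0.96,-0.92,1,0,0,0,0],[0.96,-0.92,1,0,0,0,0],[0,0,1,0,0,0,0],[0,0,1,0,0,0,0],[0,0,1,0,0,0,0],[0,0,0,0,0,0,0]]]'
python3 -c "
from h import *
go(390.4,-262.7,46,2)"
```

```text
time_s: 0.9
eef_pos: [298.8, -356.1, 231.1]
ee_rot: [-0.0, 1.0, 0.018, -0.0]
force: [0.3, -1.1, -0.3]
grip_width: -0.002
grip_force: 0.0
time_s: 1.7
eef_pos: [389.5, -260.5, 66.3]
ee_rot: [-0.002, 1.0, 0.018, -0.002]
force: [-0.4, -0.0, 0.8]
grip_width: -0.002
grip_force: 0.0
t 1.7 pos [ 389.5 -260.5   66.3] yaw 2.04 tilt 0.35 F [-0.4 -0.   0.8] grip -0.2 0.0
shift [0.033 0.088 0.812] turn 0.005
```

```bash

python3 -m crank '[[[0.03,0.09,0.4,0,0,0,0],[0,0,0.3,0,0,0,0],[0,0,0.2,0,0,0,0],[0,0,0.15,0,0,0,0],[0,0,0.15,0,0,0,0],[0,0,0.15,0,0,0,0],[0,0,0.1,0,0,0,0],[0,0,0.1,0,0,0,0]]]'
python3 -m crank '[[[0,0,0.08,0,0,0,0],[0,0,0.08,0,0,0,0],[0,0,0.06,0,0,0,0],[0,0,0.04,0,0,0,0],[0,0,0,0,0,0,0],[0,0,0,0,0,0,0],[0,0,0,0,0,0,0],[0,0,0,0,0,0,0]]]'
python3 - <<'E'
from h import *
go(390.4,-262.7,22,2)
i=capture("scene");cv2.imwrite("pics/e.png",cv2.resize(i[120:230,160:330],None,fx=3,fy=3,interpolation=cv2.INTER_CUBIC))
E
```

```text
time_s: 2.5
eef_pos: [391.5, -264.3, 30.0]
ee_rot: [0.0, 1.0, 0.018, -0.0]
force: [-4.0, -0.8, 4.8]
grip_width: -0.001
grip_force: 2.7
time_s: 3.3
eef_pos: [391.6, -264.2, 23.5]
ee_rot: [0.0, 1.0, 0.018, 0.0]
force: [-0.8, -0.8, 2.4]
grip_width: 0.001
grip_force: 1.1
t 3.3 pos [ 391.6 -264.2   23.5] yaw 2.03 tilt 0.01 F [-0.8 -0.8  2.4] grip 0.1 1.1
shift [-0.047 -0.061  0.061] turn 0.004
```

View pics/e.png

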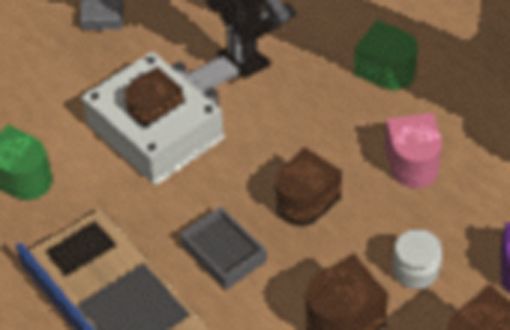

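The heel has risen in the mould, at about crop (152,95), and the pads are on the lever. I'll press a little further, to the stop.

```bash

python3 -m crank '[[[0,0,0.04,0,0,0,0],[0,0,0.03,0,0,0,0],[0,0,0.03,0,0,0,0],[0,0,0.03,0,0,0,0],[0,0,0.02,0,0,0,0],[0,0,0,0,0,0,0],[0,0,0,0,0,0,0],[0,0,0,0,0,0,0]]]'
python3 -c "
from h import *
go(390.4,-262.7,22,2)"
```

```text
time_s: 4.15
eef_pos: [391.9, -264.5, 22.3]
ee_rot: [0.001, 1.0, 0.018, 0.0]
force: [-11.7, 6.5, 38.0]
grip_width: -0.0
grip_force: 19.6
t 4.15 pos [ 391.9 -264.5   22.3] yaw 2.07 tilt 0.08 F [-11.7   6.5  38. ] grip -0.0 19.6
shift [-0.056 -0.075  0.011] turn 0.009
```

```bash

python3 -m crank '[[[0,0,-0.5,0,0,0,0],[0,0,-1,0,0,0,0],[0,0,-1,0,0,0,0],[0,0,-1,0,0,0,0],[0,0,-1,0,0,0,60],[0,0,-1,0,0,0,60],[0,0,0,0,0,0,60],[0,0,0,0,0,0,60]]]'
python3 - <<'E'
from h import *
go(497.3,-259.2,75,2)
i=capture("top");cv2.imwrite("pics/t2.png",i);h=cv2.cvtColor(i,cv2.COLOR_BGR2HSV)
brown=cv2.inRange(h,(0,90,30),(14,255,135))
w,o=win(brown,412,188,14);w=cv2.morphologyEx(w,cv2.MORPH_OPEN,np.ones((3,3),np.uint8));rect(w,o,56,label="h1")
i=capture("scene");h=cv2.cvtColor(i,cv2.COLOR_BGR2HSV);brown=cv2.inRange(h,(0,90,30),(14,255,135))
cv2.imwrite("pics/e2.png",cv2.resize(np.hstack([i[120:190,170:260],cv2.imread("pics/t2.png")[155:225,365:455]]),None,fx=4,fy=4,interpolation=cv2.INTER_CUBIC))
E
```

```text
time_s: 4.95
eef_pos: [391.5, -263.9, 156.9]
ee_rot: [-0.0, 1.0, 0.018, 0.0]
force: [0.1, 0.9, -0.5]
grip_width: 0.681
grip_force: 0.0
t 4.95 pos [ 391.5 -263.9  156.9] yaw 2.04 tilt 0.02 F [ 0.1  0.9 -0.5] grip 58.2 0.0
shift [ 4.234 -0.04   3.277] turn 0.005
h1 c 496.2 -256.2 size [46.3 39.1] ang 1.7 px [413.5 188.9]
```

View pics/e2.png

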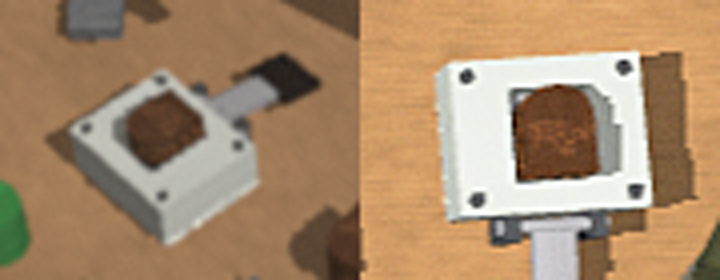

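Heel_1 is raised and upright in the mould at about (496.5,-258).

```bash

python3 -m crank '[[[0.9,-0.05,0,0,0,0,60],[0.9,-0.05,0,0,0,0,60],[0.9,0,0,0,0,0,60],[0.8,0,0.5,0,0,0,60],[0.7,0,1,0,0,0,60],[0,0,1,0,0,0,60],[0,0,0.7,0,0,0,60],[0,0,0.4,0,0,0,60]]]'
python3 -c "
from h import *
go(496.5,-258,41.5,2)"
```

```text
time_s: 5.85
eef_pos: [495.5, -257.1, 64.6]
ee_rot: [-0.001, 1.0, 0.018, -0.002]
force: [-0.4, -0.8, -0.6]
grip_width: 0.707
grip_force: 0.0
t 5.85 pos [ 495.5 -257.1   64.6] yaw 2.04 tilt 0.24 F [-0.4 -0.8 -0.6] grip 60.4 0.0
shift [0.038 0.039 0.925] turn 0.005
```

```bash

python3 -m crank '[[[0,0.02,0.4,0,0,0,60],[0,0,0.3,0,0,0,60],[0,0,0.2,0,0,0,60],[0,0,0,0,0,0,60],[0,0,0,0,0,0,30],[0,0,0,0,0,0,30],[0,0,0,0,0,0,30],[0,0,0,0,0,0,30]]]' 30
python3 -c "
from h import *
go(496.5,-258,41.5,2)"
```

```text
time_s: 6.65
eef_pos: [496.7, -258.6, 45.4]
ee_rot: [0.0, 1.0, 0.018, 0.0]
force: [-0.6, 0.7, 3.4]
grip_width: 0.411
grip_force: 35.3
t 6.65 pos [ 496.7 -258.6   45.4] yaw 2.04 tilt 0.06 F [-0.6  0.7  3.4] grip 35.1 35.3
shift [-0.006 -0.026  0.154] turn 0.005
```

```bash

python3 -m crank '[[[0,0,-0.3,0,0,0,30],[0,0,-0.6,0,0,0,30],[0,0,-0.8,0,0,0,30],[0,0,-0.8,0,0,0,30],[0,0,-0.8,0,0,0.48,30],[0,-0.5,-0.4,0,0,0,30],[0.3,-0.9,0,0,0,0,30],[0.3,-1,0,0,0,0,30]]]'
python3 -c "
from h import *
go(641.1,162.6,100,-1.8)"
```

```text
time_s: 7.45
eef_pos: [513.2, -197.7, 137.4]
ee_rot: [-0.0, 1.0, -0.015, -0.0]
force: [0.1, 0.9, -0.6]
grip_width: 0.408
grip_force: 34.9
t 7.45 pos [ 513.2 -197.7  137.4] yaw -1.75 tilt 0.01 F [ 0.1  0.9 -0.6] grip 34.8 34.9
shift [  4.661 -14.567   1.497] turn 0.006
```

```bash

python3 -m crank '[[[0.33,-1,0,0,0,0,30],[0.33,-1,0,0,0,0,30],[0.33,-1,0,0,0,0,30],[0.33,-1,0,0,0,0,30],[0.33,-1,0,0,0,0,30],[0.33,-1,0,0,0,0,30],[0.33,-1,0,0,0,0,30],[0.33,-1,0,0,0,0,30]]]'
python3 -m crank '[[[0.33,-1,0,0,0,0,30],[0.33,-1,0,0,0,0,30],[0.33,-1,0,0,0,0,30],[0.33,-1,0,0,0,0,30],[0.33,-0.9,0,0,0,0,30],[0.2,-0.6,0.3,0,0,0,30],[0,0,0.6,0,0,0,30],[0,0,0.3,0,0,0,30]]]'
python3 -c "
from h import *
go(641.1,162.6,33,-1.8)"
```

```text
time_s: 8.25
eef_pos: [585.2, 0.8, 137.0]
ee_rot: [-0.0, 1.0, -0.015, -0.001]
force: [0.4, 0.9, -1.0]
grip_width: 0.408
grip_force: 34.9
time_s: 9.05
eef_pos: [635.0, 135.5, 105.2]
ee_rot: [0.0, 1.0, -0.015, -0.002]
force: [-0.8, -0.5, -0.4]
grip_width: 0.407
grip_force: 34.9
t 9.05 pos [635.  135.5 105.2] yaw -1.71 tilt 0.18 F [-0.8 -0.5 -0.4] grip 34.8 34.9
shift [ 0.209 -1.092  2.889] turn 0.011
```

```bash

python3 -m crank '[[[0.1,-0.5,0.5,0,0,0,30],[0.1,-0.5,0.6,0,0,0,30],[0,0,0.5,0,0,0,30],[0,0,0.3,0,0,0,30],[0,0,0.2,0,0,0,30],[0,0,0,0,0,0,30],[0,0,0,0,0,0,30],[0,0,0,0,0,0,30]]]'
python3 -c "
from h import *
go(641.1,162.6,33,-1.8)"
```

```text
time_s: 9.85
eef_pos: [642.3, 159.5, 55.5]
ee_rot: [-0.0, 1.0, -0.016, 0.001]
force: [0.3, 1.1, -0.6]
grip_width: 0.412
grip_force: 34.9
t 9.85 pos [642.3 159.5  55.5] yaw -1.82 tilt 0.07 F [ 0.3  1.1 -0.6] grip 35.2 34.9
shift [-0.05  -0.123  0.899] turn -0.003
```

```bash

python3 -m crank '[[[-0.05,-0.12,0.3,0,0,0,30],[0,0,0.3,0,0,0,30],[0,0,0.15,0,0,0,30],[0,0,0.08,0,0,0,30],[0,0,0.05,0,0,0,30],[0,0,0,0,0,0,30],[0,0,0,0,0,0,30],[0,0,0,0,0,0,30]]]'
python3 -c "
from h import *
go(641.1,162.6,33,-1.8)"
```

```text
time_s: 10.65
eef_pos: [640.9, 162.7, 33.0]
ee_rot: [-0.0, 1.0, -0.016, 0.0]
force: [-0.1, -0.1, 0.0]
grip_width: 0.414
grip_force: 34.9
t 10.65 pos [640.9 162.7  33. ] yaw -1.81 tilt 0.02 F [-0.1 -0.1  0. ] grip 35.4 34.9
shift [ 0.01   0.003 -0.002] turn -0.001
```

```bash

python3 -m crank '[[[0,0,0.04,0,0,0,30],[0,0,0,0,0,0,30],[0,0,0,0,0,0,52],[0,0,0,0,0,0,52],[0,0,0,0,0,0,52],[0,0,-0.2,0,0,0,52],[0,0,-0.6,0,0,0,52],[0,0,-1,0,0,0,52]]]'
python3 -m crank '[[[0,0,-1,0,0,0,60],[0,0,-1,0,0,0,60],[0,0.3,-0.7,0,0,0,60],[0,0.8,0,0,0,0,60],[-0.6,1,0,0,0,0,60],[-0.8,1,0,0,0,0,60],[-0.8,1,0,0,0,0,60],[-0.8,1,0,0,0,0,60]]]'
python3 -c "
from h import *
go(448.6,-110,100,7)"
```

```text
time_s: 11.45
eef_pos: [640.2, 162.7, 77.0]
ee_rot: [0.0, 1.0, -0.016, -0.001]
force: [-0.3, -0.3, -0.1]
grip_width: 0.605
grip_force: 0.0
time_s: 12.25
eef_pos: [561.1, 36.8, 145.7]
ee_rot: [0.0, 1.0, -0.016, 0.001]
force: [0.5, 0.3, -0.6]
grip_width: 0.704
grip_force: 0.0
t 12.25 pos [561.1  36.8 145.7] yaw -1.8 tilt 0.1 F [ 0.5  0.3 -0.6] grip 60.1 0.0
shift [-5.182  5.279  1.826] turn -1.099
```

```bash

python3 -m crank '[[[0,0,0,0,0,-0.55,60],[0,0,0,0,0,-0.55,60],[-0.9,0.9,0,0,0,0,60],[-0.9,0.9,0,0,0,0,60],[-0.9,0.9,0,0,0,0,60],[-0.9,0.9,0,0,0,0,60],[-0.7,0.7,0.5,0,0,0,60],[-0.4,0.4,0.7,0,0,0,60]]]'
python3 -m crank '[[[0,0,0.5,0,0,0,60],[0,0,0.1,0,0,0,60],[0,0,0,0,0,0,60],[0,0,0,0,0,0,60],[0,0,0,0,0,0,60],[0,0,0,0,0,0,60],[0,0,0,0,0,0,60],[0,0,0,0,0,0,60]]]'
python3 - <<'E'
from h import *
go(448.6,-110,18,7)
i=capture("top");cv2.imwrite("pics/t3.png",i)
j=i[95:265,150:460];cv2.imwrite("pics/c3.png",cv2.resize(j,None,fx=2.5,fy=2.5,interpolation=cv2.INTER_CUBIC))
E
```

```text
time_s: 13.05
eef_pos: [459.3, -94.9, 115.9]
ee_rot: [0.001, 0.998, 0.06, 0.002]
force: [0.3, 0.2, 0.4]
grip_width: 0.703
grip_force: 0.0
time_s: 13.85
eef_pos: [459.5, -93.3, 99.4]
ee_rot: [0.0, 0.998, 0.061, 0.0]
force: [-0.0, 0.1, -0.1]
grip_width: 0.702
grip_force: 0.0
t 13.85 pos [459.5 -93.3  99.4] yaw 7.0 tilt 0.01 F [-0.   0.1 -0.1] grip 60.0 0.0
shift [-0.515  0.611  3.256] turn 0.0
```

View pics/c3.png

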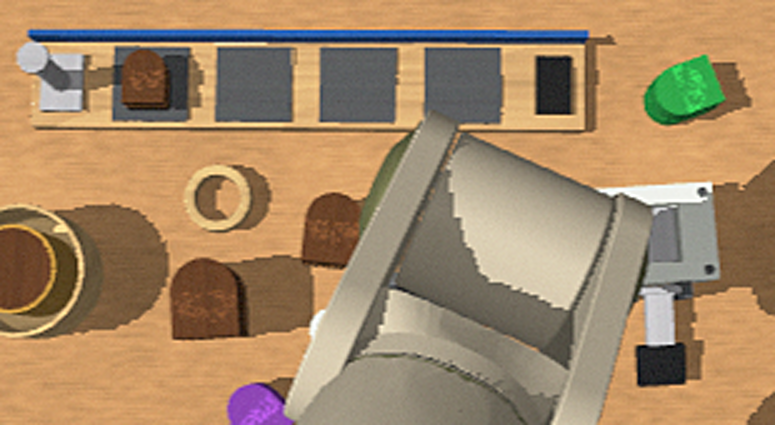

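Heel_1 stands on the mark next to the post at crop (147,79), slightly up and left as its height would make it appear. I'll go on to heel_2.

```bash

python3 -m crank '[[[-0.5,0.6,0.2,0,0,0,60],[0,0,0.3,0,0,0,60],[0,0,0.5,0,0,0,60],[0,0,0.6,0,0,0,60],[0,0,0.6,0,0,0,60],[0,0,0.6,0,0,0,60],[0,0,0.4,0,0,0,60],[0,0,0.2,0,0,0,60]]]'
python3 -m crank '[[[0,0,0,0,0,0,60],[0,0,0,0,0,0,60],[0,0,0,0,0,0,35],[0,0,0,0,0,0,35],[0,0,0,0,0,0,35],[0,0,0,0,0,0,35],[0,0,0,0,0,0,35],[0,0,0,0,0,0,35]]]' 30
python3 -c "
from h import *
go(448.6,-110,14,7)"
```

```text
time_s: 14.7
eef_pos: [448.7, -109.4, 13.4]
ee_rot: [-0.0, 0.998, 0.061, -0.001]
force: [0.2, 0.0, 0.3]
grip_width: 0.702
grip_force: 0.0
time_s: 15.5
eef_pos: [449.3, -109.9, 15.0]
ee_rot: [0.0, 0.998, 0.061, 0.001]
force: [-0.9, 0.8, 6.4]
grip_width: 0.488
grip_force: 31.0
t 15.5 pos [ 449.3 -109.9   15. ] yaw 7.0 tilt 0.07 F [-0.9  0.8  6.4] grip 41.7 31.0
shift [-0.027  0.002  0.039] turn -0.0
```

```bash

python3 -m crank '[[[0,0,-0.3,0,0,0,35],[0,0,-0.6,0,0,0,35],[0,0,-0.8,0,0,0,35],[0,0,-0.9,0,0,0,35],[0,0,-0.9,0,0,0,35],[0,0,-0.7,0,0,0.55,35],[0,0,0,0,0,0.55,35],[0,0,0,0,0,0,35]]]'
python3 -c "
from h import *
go(638.2,72.5,70,-1.8)"
```

```text
time_s: 16.3
eef_pos: [448.9, -109.7, 120.0]
ee_rot: [0.0, 1.0, -0.016, 0.0]
force: [0.2, 0.5, -0.1]
grip_width: 0.483
grip_force: 30.5
t 16.3 pos [ 448.9 -109.7  120. ] yaw -1.84 tilt 0.06 F [ 0.2  0.5 -0.1] grip 41.3 30.5
shift [ 7.339 -7.524  2.   ] turn -0.005
```

```bash

python3 -m crank '[[[0.6,-0.6,0,0,0,0,35],[0.9,-0.9,0,0,0,0,35],[0.9,-0.9,0,0,0,0,35],[0.9,-0.9,0,0,0,0,35],[0.9,-0.9,0,0,0,0,35],[0.9,-0.9,0,0,0,0,35],[0.9,-0.9,0,0,0,0,35],[0.8,-0.9,0,0,0,0,35]]]'
python3 -m crank '[[[0.5,-0.6,0,0,0,0,35],[0,0,0.5,0,0,0,35],[0,0,0.7,0,0,0,35],[0,0,0.5,0,0,0,35],[0,0,0.3,0,0,0,35],[0,0,0,0,0,0,35],[0,0,0,0,0,0,35],[0,0,0,0,0,0,35]]]'
python3 -c "
from h import *
go(638.2,72.5,32,-1.8)"
```

```text
time_s: 17.1
eef_pos: [624.8, 58.4, 118.8]
ee_rot: [-0.0, 1.0, -0.015, -0.001]
force: [0.1, 0.3, -0.8]
grip_width: 0.491
grip_force: 30.5
time_s: 17.9
eef_pos: [637.5, 71.8, 70.1]
ee_rot: [0.0, 1.0, -0.016, 0.001]
force: [-0.1, 0.3, -1.4]
grip_width: 0.488
grip_force: 30.5
t 17.9 pos [637.5  71.8  70.1] yaw -1.81 tilt 0.08 F [-0.1  0.3 -1.4] grip 41.7 30.5
shift [ 0.025 -0.03   1.525] turn -0.001
```

```bash

python3 -m crank '[[[0.02,-0.03,0.4,0,0,0,35],[0,0,0.5,0,0,0,35],[0,0,0.3,0,0,0,35],[0,0,0.2,0,0,0,35],[0,0,0.1,0,0,0,35],[0,0,0.04,0,0,0,35],[0,0,0,0,0,0,35],[0,0,0,0,0,0,35]]]'
python3 -m crank '[[[0,0,0,0,0,0,35],[0,0,0,0,0,0,56],[0,0,0,0,0,0,56],[0,0,0,0,0,0,56],[0,0,-0.2,0,0,0,56],[0,0,-0.6,0,0,0,56],[0,0,-1,0,0,0,56],[0,0,-1,0,0,0,66]]]'
python3 -m crank '[[[0,0,-0.8,0,0,0,66],[0,0,-0.5,0,0,0,66],[-0.6,0.4,0,0,0,0,66],[-0.9,0.5,0,0,0,0,66],[-0.9,0.5,0,0,0,0,66],[-0.9,0.5,0,0,0,0,66],[-0.8,0.4,0,0,0,0,66],[0,0,0,0,0,0,66]]]'
python3 -c "
from h import *
go(505.8,5.6,28,-1.4)"
```

```text
time_s: 18.7
eef_pos: [637.9, 72.7, 32.0]
ee_rot: [0.0, 1.0, -0.016, 0.0]
force: [-5.1, -0.3, 8.8]
grip_width: 0.487
grip_force: 31.4
time_s: 19.5
eef_pos: [637.8, 72.7, 102.8]
ee_rot: [0.0, 1.0, -0.016, 0.0]
force: [0.9, 1.4, -0.2]
grip_width: 0.772
grip_force: 0.0
time_s: 20.3
eef_pos: [531.8, 17.7, 133.8]
ee_rot: [0.0, 1.0, -0.016, -0.0]
force: [0.6, -0.2, 0.4]
grip_width: 0.773
grip_force: 0.0
t 20.3 pos [531.8  17.7 133.8] yaw -1.87 tilt 0.05 F [ 0.6 -0.2  0.4] grip 66.0 0.0
shift [-1.028  0.511  4.233] turn -0.059
```

```bash

python3 -m crank '[[[-0.6,0.3,0,0,0,0,66],[-0.43,0.21,0.2,0,0,0,66],[0,0,0.7,0,0,0,66],[0,0,0.8,0,0,0,66],[0,0,0.8,0,0,0,66],[0,0,0.8,0,0,0,66],[0,0,0.6,0,0,0,66],[0,0,0.4,0,0,0,66]]]'
python3 -m crank '[[[0,0,0,0,0,0,66],[0,0,0,0,0,0,66],[0,0,0,0,0,0,40],[0,0,0,0,0,0,40],[0,0,0,0,0,0,40],[0,0,0,0,0,0,40],[0,0,0,0,0,0,40],[0,0,0,0,0,0,40]]]' 30
python3 -c "
from h import *
go(505.8,5.6,28,-1.4)"
```

```text
time_s: 21.1
eef_pos: [507.5, 6.7, 25.0]
ee_rot: [-0.0, 1.0, -0.016, -0.0]
force: [-0.2, 0.3, -0.3]
grip_width: 0.772
grip_force: 0.0
time_s: 21.9
eef_pos: [508.0, 6.4, 26.8]
ee_rot: [0.0, 1.0, -0.016, 0.001]
force: [-0.7, -0.3, 6.9]
grip_width: 0.567
grip_force: 30.8
t 21.9 pos [508.    6.4  26.8] yaw -1.81 tilt 0.12 F [-0.7 -0.3  6.9] grip 48.4 30.8
shift [-0.087  0.033 -0.047] turn -0.051
```

```bash

python3 -m crank '[[[0,0,-0.3,0,0,0,40],[0,0,-0.6,0,0,0,40],[0,0,-0.8,0,0,0,40],[0,0,-0.9,0,0,0,40],[0,0,-0.9,0,0,0,40],[0.5,0,-0.5,0,0,0,40],[0.9,0.1,0,0,0,0,40],[0.9,0.1,0,0,0,0,40]]]'
python3 -m crank '[[[0.9,0.2,0,0,0,0,40],[0.9,0.2,0,0,0,0,40],[0.7,0.2,0,0,0,0,40],[0.3,0.1,0,0,0,0,40],[0,0,0.5,0,0,0,40],[0,0,0.5,0,0,0,40],[0,0,0.2,0,0,0,40],[0,0,0,0,0,0,40]]]'
python3 -c "
from h import *
go(637.6,-17.7,44,-1.8)"
```

```text
time_s: 22.7
eef_pos: [565.3, -0.3, 126.9]
ee_rot: [0.0, 1.0, -0.016, 0.001]
force: [-0.1, -0.6, -1.1]
grip_width: 0.562
grip_force: 31.1
time_s: 23.5
eef_pos: [633.0, -19.6, 94.6]
ee_rot: [-0.0, 1.0, -0.016, -0.001]
force: [0.2, 0.0, -1.0]
grip_width: 0.565
grip_force: 31.0
t 23.5 pos [633.  -19.6  94.6] yaw -1.8 tilt 0.15 F [ 0.2  0.  -1. ] grip 48.3 31.0
shift [ 0.181 -0.083  2.022] turn 0.001
```

```bash

python3 -m crank '[[[0.18,-0.08,0.4,0,0,0,40],[0,0,0.6,0,0,0,40],[0,0,0.5,0,0,0,40],[0,0,0.3,0,0,0,40],[0,0,0.15,0,0,0,40],[0,0,0.05,0,0,0,40],[0,0,0,0,0,0,40],[0,0,0,0,0,0,40]]]'
python3 -c "
from h import *
go(637.6,-17.7,44,-1.8)"
```

```text
time_s: 24.3
eef_pos: [638.9, -18.2, 46.3]
ee_rot: [0.0, 1.0, -0.016, 0.0]
force: [0.7, -0.5, -1.0]
grip_width: 0.568
grip_force: 31.0
t 24.3 pos [638.9 -18.2  46.3] yaw -1.8 tilt 0.06 F [ 0.7 -0.5 -1. ] grip 48.5 31.0
shift [-0.052 -0.019  0.093] turn -0.0
```

```bash

python3 -m crank '[[[-0.04,0,0.06,0,0,0,40],[0,0,0.04,0,0,0,40],[0,0,0,0,0,0,40],[0,0,0,0,0,0,40],[0,0,0,0,0,0,62],[0,0,0,0,0,0,62],[0,0,0,0,0,0,62],[0,0,-0.2,0,0,0,62]]]'
python3 -m crank '[[[0,0,-0.5,0,0,0,62],[0,0,-1,0,0,0,62],[0,0,-1,0,0,0,66],[0,0,-1,0,0,0,66],[0,0,-0.5,0,0,0,66],[-0.4,-0.4,0,0,0,0,66],[-0.8,-0.5,0,0,0,0,66],[-1,-0.7,0,0,0,0,66]]]'
python3 -m crank '[[[-1,-0.7,0,0,0,0,66],[-1,-0.7,0,0,0,0,66],[-1,-0.7,0,0,0,0,66],[-0.8,-0.5,0,0,0,0,66],[-0.4,-0.2,0,0,0,0,66],[0,0,0,0,0,0,66],[0,0,0,0,0,0,66],[0,0,0,0,0,0,66]]]'
python3 - <<'E'
from h import *
go(451.1,109,34,-1.8)
h=cv2.cvtColor(capture("top"),cv2.COLOR_BGR2HSV);b=cv2.morphologyEx(cv2.inRange(h,(0,90,20),(14,255,135)),cv2.MORPH_OPEN,np.ones((3,3),np.uint8))
for l,u,z in(("h1",209,43),("h2",251,55),("h3",293,67)):
    w,o=win(b,u,127,20);rect(w,o,z,label=l)
i=capture("scene");cv2.imwrite("pics/s4.png",cv2.resize(i[130:360,160:400],None,fx=2.5,fy=2.5,interpolation=cv2.INTER_CUBIC))
E
```

```text
time_s: 25.1
eef_pos: [637.2, -18.0, 47.7]
ee_rot: [-0.0, 1.0, -0.016, -0.001]
force: [-0.4, 0.0, -0.9]
grip_width: 0.725
grip_force: 0.0
time_s: 25.9
eef_pos: [583.4, 23.6, 148.2]
ee_rot: [0.0, 1.0, -0.016, 0.0]
force: [-0.1, 0.7, -0.4]
grip_width: 0.771
grip_force: 0.0
time_s: 26.7
eef_pos: [481.9, 96.3, 148.3]
ee_rot: [0.0, 1.0, -0.016, 0.0]
force: [-0.4, -0.6, -0.5]
grip_width: 0.773
grip_force: 0.0
t 26.7 pos [481.9  96.3 148.3] yaw -1.85 tilt 0.02 F [-0.4 -0.6 -0.5] grip 66.0 0.0
shift [-1.249 -0.47   4.57 ] turn -0.006
h1 c 642.3 160.5 size [38.5 40.9] ang -1.8 px [206.6 125.8]
h2 c 633.9 71.0 size [43.8 57. ] ang -1.7 px [249.7 126.3]
h3 c 631.8 -17.1 size [48.6 64.3] ang -1.9 px [291.8 124.3]
```

View pics/s4.png

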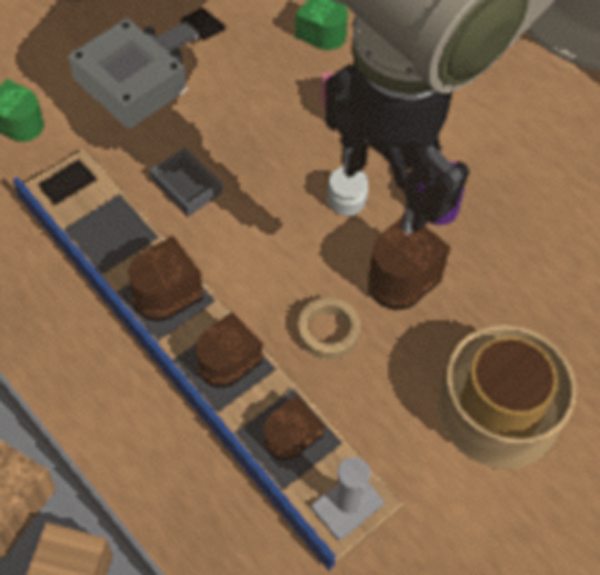

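All three placed heels stand on their plates: h1 at crop (290,428), h2 at (228,350) and h3 at (165,280). Heel_4, at (408,265), is clear of the cup.

```bash

python3 -m crank '[[[-0.6,-0.25,0,0,0,0,66],[-0.6,-0.22,0,0,0,0,66],[-0.05,0,0.5,0,0,0,66],[0,0,0.6,0,0,0,66],[0,0,0.4,0,0,0,66],[0,0,0,0,0,0,66],[0,0,0,0,0,0,66],[0,0,0,0,0,0,66]]]'
python3 -m crank '[[[0,0,0.4,0,0,0,66],[0,0,0.7,0,0,0,66],[0,0,0.7,0,0,0,66],[0,0,0.7,0,0,0,66],[0,0,0.4,0,0,0,66],[0,0,0.2,0,0,0,66],[0,0,0,0,0,0,66],[0,0,0,0,0,0,66]]]'
python3 -m crank '[[[0,0,0,0,0,0,66],[0,0,0,0,0,0,66],[0,0,0,0,0,0,45],[0,0,0,0,0,0,45],[0,0,0,0,0,0,45],[0,0,0,0,0,0,45],[0,0,0,0,0,0,45],[0,0,0,0,0,0,45]]]' 35
python3 -c "
from h import *
go(451.1,109,34,-1.8)"
```

```text
time_s: 27.6
eef_pos: [450.7, 109.5, 111.3]
ee_rot: [0.0, 1.0, -0.016, 0.001]
force: [-0.1, -0.0, 0.6]
grip_width: 0.775
grip_force: 0.0
time_s: 28.4
eef_pos: [450.7, 109.6, 33.8]
ee_rot: [0.0, 1.0, -0.016, 0.0]
force: [0.1, -0.2, -0.6]
grip_width: 0.769
grip_force: 0.0
time_s: 29.2
eef_pos: [450.6, 109.6, 33.9]
ee_rot: [0.0, 1.0, -0.016, 0.0]
force: [-0.0, -0.3, 4.8]
grip_width: 0.637
grip_force: 36.2
t 29.2 pos [450.6 109.6  33.9] yaw -1.8 tilt 0.05 F [-0.  -0.3  4.8] grip 54.4 36.2
shift [ 0.022  0.024 -0.006] turn 0.0
```

```bash

python3 -m crank '[[[0,0,-0.3,0,0,0,45],[0,0,-0.6,0,0,0,45],[0,0,-0.8,0,0,0,45],[0,0,-0.9,0,0,0,45],[0,0,-0.9,0,0,0,45],[0,0.5,-0.7,0,0,0,45],[0.4,0.8,-0.3,0,0,0,45],[0.8,0.9,0,0,0,0,45]]]'
python3 -m crank '[[[0.8,0.9,0,0,0,0,45],[0.8,0.9,0,0,0,0,45],[0.8,0.9,0,0,0,0,45],[0.8,0.9,0,0,0,0,45],[0.8,0.9,0,0,0,0,45],[0.8,0.9,0,0,0,0,45],[0.8,0.7,0,0,0,0,45],[0.4,0.3,0,0,0,0,45]]]'
python3 -m crank '[[[0,0,0.2,0,0,0,45],[0,0,0.4,0,0,0,45],[0,0,0.3,0,0,0,45],[0,0,0,0,0,0,45],[0,0,0,0,0,0,45],[0,0,0,0,0,0,45],[0,0,0,0,0,0,45],[0,0,0,0,0,0,45]]]'
python3 -c "
from h import *
go(632.5,-108,51.5,-1.8)"
```

```text
time_s: 30.0
eef_pos: [478.7, 53.4, 147.6]
ee_rot: [0.0, 1.0, -0.015, 0.001]
force: [0.7, 0.5, -0.2]
grip_width: 0.632
grip_force: 36.8
time_s: 30.8
eef_pos: [624.2, -112.7, 145.8]
ee_rot: [0.0, 1.0, -0.016, 0.0]
force: [0.1, 0.2, -0.9]
grip_width: 0.634
grip_force: 36.9
time_s: 31.6
eef_pos: [623.5, -111.0, 123.6]
ee_rot: [0.0, 1.0, -0.016, 0.0]
force: [0.6, -0.3, -0.7]
grip_width: 0.634
grip_force: 36.9
t 31.6 pos [ 623.5 -111.   123.6] yaw -1.8 tilt 0.03 F [ 0.6 -0.3 -0.7] grip 54.1 36.9
shift [ 0.356 -0.13   2.883] turn -0.001
```

```bash

python3 -m crank '[[[0.36,-0.13,0.3,0,0,0,45],[0,0,0.6,0,0,0,45],[0,0,0.6,0,0,0,45],[0,0,0.6,0,0,0,45],[0,0,0.4,0,0,0,45],[0,0,0.2,0,0,0,45],[0,0,0.1,0,0,0,45],[0,0,0,0,0,0,45]]]'
python3 -m crank '[[[0,0,0.05,0,0,0,45],[0,0,0.03,0,0,0,45],[0,0,0.02,0,0,0,45],[0,0,0,0,0,0,45],[0,0,0,0,0,0,45],[0,0,0,0,0,0,45],[0,0,0,0,0,0,45],[0,0,0,0,0,0,45]]]'
python3 -c "
from h import *
go(632.5,-108,51.5,-1.8)"
```

```text
time_s: 32.4
eef_pos: [632.6, -108.0, 53.4]
ee_rot: [0.0, 1.0, -0.016, 0.0]
force: [0.1, -0.2, -0.3]
grip_width: 0.632
grip_force: 36.9
time_s: 33.2
eef_pos: [632.7, -108.0, 51.0]
ee_rot: [0.0, 1.0, -0.016, 0.0]
force: [0.4, 0.3, 1.2]
grip_width: 0.637
grip_force: 37.0
t 33.2 pos [ 632.7 -108.    51. ] yaw -1.81 tilt 0.03 F [0.4 0.3 1.2] grip 54.4 37.0
shift [-0.006 -0.001 -0.021] turn -0.001
```

```bash

python3 -m crank '[[[0,0,0,0,0,0,66],[0,0,0,0,0,0,66],[0,0,0,0,0,0,66],[0,0,0,0,0,0,66],[0,0,-0.2,0,0,0,66],[0,0,-0.6,0,0,0,66],[0,0,-1,0,0,0,66],[0,0,-1,0,0,0,66]]]'
python3 -m crank '[[[0,0,-1,0,0,0,66],[0,0,-0.8,0,0,0,66],[-1,0,0,0,0,0,66],[-1,0,0,0,0,0,66],[-1,0,0,0,0,0,66],[-1,0,0,0,0,0,66],[-1,0,0,0,0,0,66],[-1,0,0,0,0,0,66]]]'
python3 -m crank '[[[-1,0,0,0,0,0,66],[-1,0,0,0,0,0,66],[-0.5,0,0,0,0,0,66],[0,0,0,0,0,0,66],[0,0,0,0,0,0,66],[0,0,0,0,0,0,66],[0,0,0,0,0,0,66],[0,0,0,0,0,0,66]]]'
python3 - <<'E'
from h import *
go(450,-108,150,-1.8)
t=capture("top");h=cv2.cvtColor(t,cv2.COLOR_BGR2HSV);b=cv2.morphologyEx(cv2.inRange(h,(0,90,20),(14,255,135)),cv2.MORPH_OPEN,np.ones((3,3),np.uint8))
for l,u,z in(("h1",209,43),("h2",251,55),("h3",293,67),("h4",335,79)):
    w,o=win(b,u,127,20);rect(w,o,z,label=l)
i=capture("scene");a=cv2.resize(i[180:360,160:330],None,fx=2.2,fy=2.2,interpolation=cv2.INTER_CUBIC);c=cv2.resize(t[95:160,155:395],(a.shape[1]*2,int(65*a.shape[1]*2/240)),interpolation=cv2.INTER_CUBIC)
cv2.imwrite("pics/f.png",np.vstack([np.hstack([a,a*0]),c]))
E
```

```text
time_s: 34.0
eef_pos: [632.6, -108.0, 122.9]
ee_rot: [0.0, 1.0, -0.016, 0.0]
force: [0.3, 0.4, 0.2]
grip_width: 0.776
grip_force: 0.0
time_s: 34.8
eef_pos: [481.8, -103.2, 167.1]
ee_rot: [0.0, 1.0, -0.016, 0.001]
force: [0.8, 0.1, -0.3]
grip_width: 0.773
grip_force: 0.0
time_s: 35.6
eef_pos: [420.4, -101.3, 165.7]
ee_rot: [-0.0, 1.0, -0.016, -0.0]
force: [0.9, 0.3, -0.1]
grip_width: 0.772
grip_force: 0.0
t 35.6 pos [ 420.4 -101.3  165.7] yaw -1.79 tilt 0.01 F [ 0.9  0.3 -0.1] grip 66.0 0.0
shift [1.191 0.232 0.628] turn 0.001
h1 c 640.1 160.5 size [38.3 45.7] ang -0.3 px [206.6 127.1]
h2 c 633.9 71.2 size [43.6 57.2] ang -0.9 px [248.8 126.6]
h3 c 631.8 -17.1 size [48.6 64.3] ang -1.7 px [292.8 125.1]
h4 c 625.2 -105.9 size [69.2 59.2] ang 1.5 px [337.1 126.1]
```

View pics/f.png

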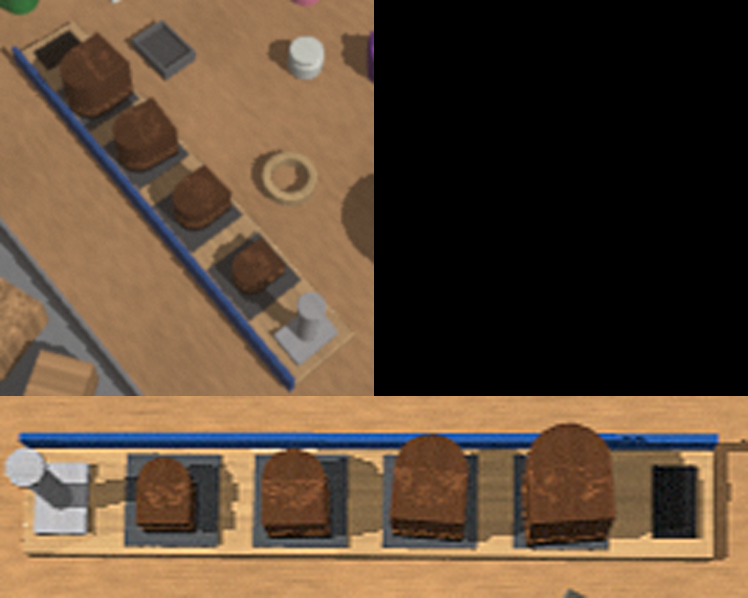

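All four stand upright in order on their plates. After allowing for the visible side faces, their centres are within about 5 mm of the marks. I'll hand in.

```bash
python3 -c "
from rig import *
print(finish_job())"
```

```text
the job is handed in; nothing more can be done
None
```

I pressed the ejector, took the smallest heel out of the mould, and stood all four heels on their marks in size order from the end stop; the last pictures put their centres within about 5 mm of the marks, and the job was handed in at about 36 s, with no verdict shown.

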